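# Seat a centrifuge cap and hold the sprung reader arm over it

## Robot

A 6-joint arm with a two-finger parallel gripper is mounted at the origin on the work surface. World frame = base frame: x ahead of the robot, y to its left, z up, the work surface at z = 0. Lengths are in m, angles in rad, forces in N, time in s.
With the tool pointing down it reaches from about 0.35 to 0.975 m from the base axis. Payload 4.9 kg.
Tool frame: the origin (TCP) lies midway between the tips of the shut fingers; the grasp point (between the pads) lies ctrl.grip_point_offset behind it (ctrl.grip_point_offset is the distance from the TCP to the grasp point, in m); x points along the fingers, y is the direction in which the jaws open and shut, and the axes are right-handed (so a half turn about x gives the same grasp; the last joint's range is limited). The gripper opens to 85 mm and grips with 20 to 120 N. Pads are 22 mm wide; open, the fingers measure 114 mm over their backs; the gripper's body (76 mm by 85 mm) begins 54 mm behind the grasp point. The pads swing forward as they close: fully open they stand 13 mm farther back than shut.
Start: joints at [1.091, 0.053, 1.613, -0, 1.476, -0.119], TCP at [0.221, 0.585, 0.231] pointing down, gripper open.
Joint ranges: [-3.01, 3.01], [-1.01, 2.22], [0.06, 2.58], [-1.02, 4.17], [0.09, 2.62], [-3.14, 3.14]. Speed limits (rad/s): [2.57, 2.57, 3.14, 3.14, 3.14, 3.14].

## Interface

Orientations are given as a rotation vector (axis times angle).
In Python, from station import ctrl gives the robot as it stands. The module is installed in compiled form; this text tells all that it offers.
- The arm moves only by the tool drive_tool, never from a script. Its argument "commands" is text: rows parted by semicolons, each of 5 numbers parted by spaces: the closure, from -1 (fully open) to 1 (shut), so that 0 is half open, then the shift along the tool's x, y, z in units of 40 mm (1.0 is 40 mm), then the turn about the tool's x in units of 5 degrees (1.0 is 5 degrees). A call has 1 to 8 rows; each row is the pose to reach, as a shift and turn from the pose commanded when the call began, along the tool's axes at that moment; what a row does not reach only later rows make up. A row lasts 1/12 s, in which the tool goes at most 41.7 mm and 7.16 degrees, less where a joint would pass 70% of its speed; a pose out of reach is approached as far as the arm can. A call with a gripper value outside its range is refused whole. The fingers move at their own pace and stop on an object; "newtons" is the grip in N (left out, the last holds). Time passes only in rows, so rows that repeat a pose let the fingers close. It gives the time, the measured TCP pose, the force and the opening at its end, in the units of the state.
- ctrl.get_obs(): the state, without advancing time (a new reading comes with each control period).
- ctrl.get_image(name): name is "scene" or "top"; returns (picture, depth): 400x640x3 uint8, blue, green, red; 400x640 float32, m along the optical axis (not along the pixel's ray), 0 where there is no reading.
- ctrl.camera_info(name): a dict with "K" (3x3 intrinsics, pixels), "T" (4x4, takes a point from camera to world coordinates). Camera axes: x right, y down, z forward; pixel columns grow to the right and rows downward; lengths in m; the calibration is good to about 2 mm. A picture is of the moment at which its call begins. camera_info takes no time and is no camera call.
- ctrl.finish_job(): hands the job in, once; it reports no verdict.
The state is a dict: "t": time; "q": joint angles; "dq": joint speeds; "effort": joint torques, N m; "tool_pos": TCP position; "tool_rot": TCP orientation; "contact_force": force on the tool from outside, world axes, zero at the start; "wrist_torque": the same for the moment, N m; "opening": finger opening in m.
Only numpy, scipy, OpenCV 4.12 (cv2) and the standard library are available. Lean on these libraries where they do the work, as an engineer would, in place of code of your own. Each camera call takes 0.05 s, during which the arm holds its last target.

## Task

Take the white knobbed centrifuge cap from the sloped drying tray, seat it rim down, knob up, fully home in the round pocket of the check stand, and let go of it. Then swing the stand's spring-loaded reader arm (it has an upright post to take hold of) over the cap until it is hard against its stop, and keep it there with the fingers: the spring throws it back when it is let go, so the program finishes while still holding the arm at its stop. Do not disturb the bottle, the beaker or the tip box.

Things in the scene. Friction and masses are not known exactly. Their poses are not given: they have to be found in the camera images.
- stand: Fixed check stand: aluminium base plate 190 mm (x) by 110 mm (y), 14 mm high, with a round pocket 58 mm across and 8 mm deep. Origin on the table under the pocket's centre, z up; the plate spans x -55 to +135 mm. At x +100 mm stands the pivot body of the swing arm (38 mm across, with the arm's hub up to 81 mm high). A steel stop pin 10 mm across and 72 mm high stands at x +68, y +17.5 mm. The stand's yaw varies by up to 20 degrees.
- pocket (a point): Centre of the pocket's floor, 6 mm above the table, 8 mm below the plate's top; axes as the stand's.
- swing_arm (a joint): Angle of the sprung swing arm about the upright pivot axis at x +100 mm, y 0 of the stand. 0 is parked (the arm points from the pivot to the stand's -y side, 1.2 rad away from the stand's -x direction); it grows to 1.2 rad at the stop, turning clockwise as seen from above, where the arm points along the stand's -x with the reader head over the pocket. A spring returns it to 0: the post needs about 2 N to start and 5.5 N at the stop. The joint stops firmly at 1.2.
- post (a point): Point on the axis of the swing arm's upright round steel post, 16 mm across, at 150 mm from the pivot axis; the post rises from the arm's top (72 mm above the table) to 125 mm, this point is at 100 mm. The arm is a bar 22 mm wide, from 62 to 72 mm above the table; it carries the reader head, a grey cylinder 44 mm across from 59 to 83 mm high, at 100 mm from the pivot, which passes 11 mm above the knob of a seated cap. The point's -x axis points outwards along the arm.
- tray: Fixed sloped drying tray of dark steel, 80 by 86 mm. Origin on the table under its centre. Its floor slopes at 0.4 rad, the low side to the tray's -x, the floor's centre 45 mm above the table, with 8 mm high walls. The tray's yaw varies by up to 17 degrees.
- cap_mid (a point): The white plastic centrifuge cap, about 50 g: a round skirt 54 mm across and 14 mm high, hollow and open below (the rim), closed above with an upright round knob 18 mm across and 28 mm tall on its centre; 42 mm high in all. This point lies on its axis, 21 mm above the rim and 7 mm above the skirt's top face; z points along the axis from rim to knob. It starts lying rim down on the sloping tray floor against the low wall, so its axis leans 0.4 rad to the tray's -x.
- reagent_bottle: Bystander: brown bottle, 60 mm across, 130 mm high, origin under its centre.
- beaker: Bystander: glass beaker, 64 mm across, 80 mm high, origin under its centre.
- tip_box: Bystander: grey pipette tip box 87 by 122 mm, 62 mm high, origin under its centre.
Mind the look-alikes: they are no part of the job. Leave any green look-alike of the part that bears cap_mid alone.

How it is judged:
On the way, in this order (a step that is already met when the one before it is completed fails the run):
1. the cap is seated rim down in the pocket and let go, the arm not yet swung over (horizontal distance between cap_mid and pocket below 0.004 m and z of cap_mid in the frame of pocket below 0.0235 m and angle between cap_mid's own z axis and vertical below 0.08 rad and contact force between cap and the fingers below 0.05 N and value of joint swing_arm below 0.3 rad), for 0.2 s.
2. the fingers have brought the swing arm to its stop (value of joint swing_arm above 1.15 rad and contact force between swing_arm and the fingers above 1 N and horizontal distance between cap_mid and pocket below 0.004 m and z of cap_mid in the frame of pocket below 0.0235 m and angle between cap_mid's own z axis and vertical below 0.08 rad and contact force between cap and the fingers below 0.05 N), for 0.2 s.
At the end, for the whole second after the job is handed in: Cap rim down in the pocket (within 4 mm of its axis, rim within 2.5 mm of its floor, upright within 0.08 rad, not touched by the fingers); swing arm still, above 1.15 of 1.2 rad, with more than 1 N between fingers and arm, through the last second (all of step 2 and velocity of joint swing_arm between -0.05 and 0.05 rad/s); the arm keeps its last pose, push and grip.
It fails at once if a bystander was moved by more than 30 mm or tipped (distance of any of reagent_bottle, beaker, tip_box from where it was at the start of the episode above 0.03 m or angle between any of reagent_bottle, beaker, tip_box's own z axis and vertical above 0.4 rad).
It also fails if it takes over 58 s, if anything falls off the work surface, if the arm or the gripper's body presses on something with over 40 N, if the wrist force passes 120 N, or if a joint passes its speed limit or range.

## Working session

There is one attempt and no reset: what is moved stays moved. The work goes in short steps, Python scripts to look and compute and a tool call to move; the robot and the scene stay as the last step left them, time stands still between calls to the robot, and variables do not carry over. Pictures are saved under pics/ and viewed, and the job is handed in when it is done.

Besides the shell and the picture viewer there is one more tool, called as a command line: name --argument value ..., lists and objects as JSON in quotes. drive_tool: Moves the arm, as the interface text tells. Its arguments: {"type":"object","properties":{"commands":{"type":"string"},"newtons":{"type":"number"}},"required":["commands"]}

```bash
mkdir -p pics; ls; python3 - <<'E'
from station import ctrl
import cv2,numpy as np
for n in("scene","top"):
    im,d=ctrl.get_image(n); cv2.imwrite(f"pics/{n}0.png",im); np.savez(f"pics/{n}0.npz",im=im,d=d)
    i=ctrl.camera_info(n); print(n,np.round(i["K"],1).tolist(),np.round(i["T"],4).tolist())
o=ctrl.get_obs(); print({k:np.round(v,3) for k,v in o.items()}); print(ctrl.grip_point_offset)
E
```

```text
pics
scene [[432.6, 0.0, 320.0], [0.0, 432.6, 201.2], [0.0, 0.0, 1.0]] [[0.8559, 0.2617, -0.4461, 1.0553], [0.5171, -0.4468, 0.73, -0.8939], [-0.0083, -0.8555, -0.5177, 0.7179], [0.0, 0.0, 0.0, 1.0]]
top [[369.2, 0.0, 320.1], [0.0, 369.2, 203.0], [0.0, 0.0, 1.0]] [[-0.0203, -0.9948, 0.0998, 0.4215], [-0.9998, 0.0195, -0.0097, -0.024], [0.0077, -0.1, -0.995, 1.0101], [0.0, 0.0, 0.0, 1.0]]
{'t': np.float64(0.1), 'q': array([ 1.091,  0.053,  1.614,  0.   ,  1.476, -0.119]), 'dq': array([-0.002, -0.003, -0.003, -0.   , -0.001, -0.   ]), 'effort': array([ 0.0000e+00, -3.9491e+01, -3.7136e+01, -0.0000e+00,  4.0000e-03,
        0.0000e+00]), 'tool_pos': array([0.22 , 0.584, 0.23 ]), 'tool_rot': array([ 0.282,  1.553, -0.285]), 'contact_force': array([-0.082,  0.835, -0.678]), 'wrist_torque': array([0.04 , 0.01 , 0.024]), 'opening': np.float64(0.085)}
0.0187
```

View pics/scene0.png

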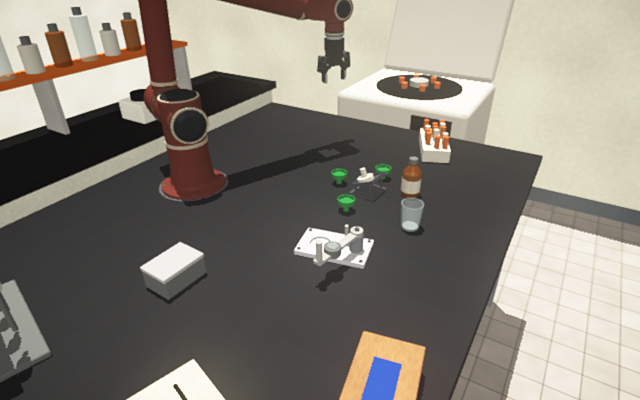

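View pics/top0.png

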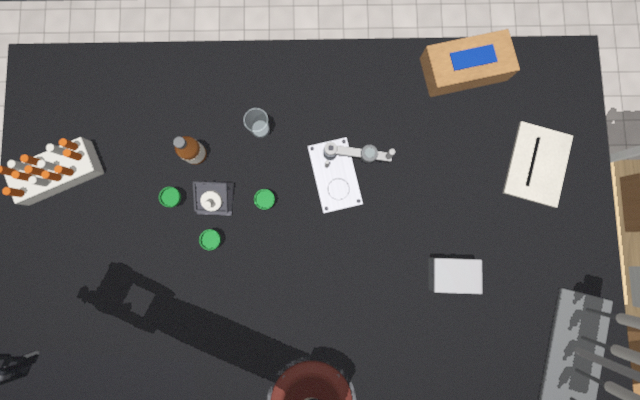

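The candidates for the cap are one white knobbed piece at top (211,201) on the dark tray, and three green ones at (170,197), (264,199) and (210,240). The white one on the tray fits the description. I'll confirm it in an enlarged crop.

```bash
python3 - <<'E'
import cv2,numpy as np
a=np.load("pics/top0.npz")["im"];b=np.load("pics/scene0.npz")["im"]
t=cv2.resize(a[120:250,150:410],None,fx=3,fy=3,interpolation=cv2.INTER_CUBIC)
s=cv2.resize(b[150:280,280:440],None,fx=4.5,fy=4.5,interpolation=cv2.INTER_CUBIC)
cv2.imwrite("pics/t1.png",t);cv2.imwrite("pics/s1.png",s)
E
```

```text
(no output)
```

View pics/t1.png

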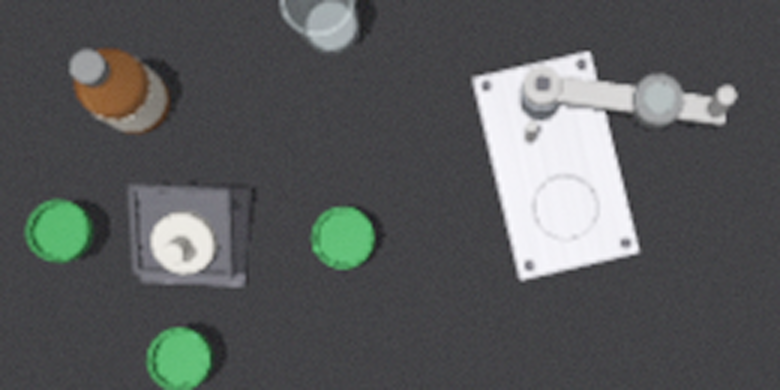

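View pics/s1.png

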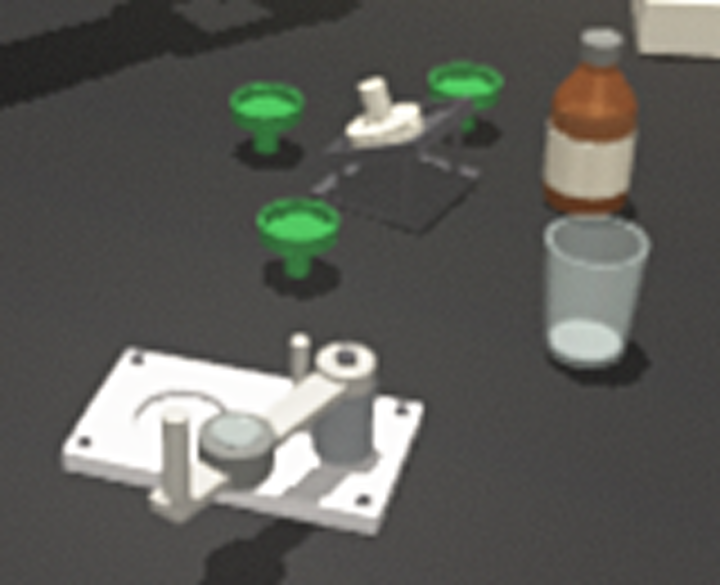

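```bash
cat > h.py <<'E'
import numpy as np,cv2
from station import ctrl
def cloud(n,d):
    i=ctrl.camera_info(n);K,T=np.array(i["K"]),np.array(i["T"])
    v,u=np.mgrid[0:400,0:640]
    P=np.stack([(u-K[0,2])/K[0,0]*d,(v-K[1,2])/K[1,1]*d,d],-1)
    W=P@T[:3,:3].T+T[:3,3]; W[d==0]=np.nan
    return W
def ray(n,u,v,z):
    i=ctrl.camera_info(n);K,T=np.array(i["K"]),np.array(i["T"])
    r=T[:3,:3]@np.array([(u-K[0,2])/K[0,0],(v-K[1,2])/K[1,1],1]);o=T[:3,3]
    return o+r*(z-o[2])/r[2]
def proj(n,p):
    i=ctrl.camera_info(n);K,T=np.array(i["K"]),np.array(i["T"])
    c=T[:3,:3].T@(np.array(p)-T[:3,3]); c=K@c; return c[:2]/c[2]
E
python3 - <<'E'
from h import *
for n in("top","scene"):
    z=np.load(f"pics/{n}0.npz");im,d=z["im"],z["d"];W=cloud(n,d)
    print(n,"table z",np.nanmedian(W[...,2][(abs(W[...,0]-.5)<.2)&(abs(W[...,1]-0)<.3)]))
    hsv=cv2.cvtColor(im,cv2.COLOR_BGR2HSV)
    X,Y,Z=W[...,0],W[...,1],W[...,2]
    # whites near tray
    m=(hsv[...,2]>110)&(hsv[...,1]<60)
    N,L,S,C=cv2.connectedComponentsWithStats(m.astype(np.uint8))
    for k in range(1,N):
        if 40<S[k,4]<8000:
            q=W[L==k]; print(S[k].tolist(),np.round(C[k],1),np.round(np.nanmedian(q,0),3),np.round(np.nanpercentile(q[:,2],[5,95]),3))
E
```

```text
top table z 0.0002743586365834272
[243, 108, 26, 29, 499] [257.3 121.5] [0.749 0.131 0.044] [0.   0.08]
[503, 121, 71, 87, 4105] [538.3 164.1] [ 0.617 -0.64   0.011] [0.008 0.015]
[4, 137, 99, 69, 3061] [ 54.4 171.8] [0.616 0.658 0.05 ] [0.012 0.094]
[173, 136, 12, 12, 110] [178.6 141.7] [0.668 0.309 0.13 ] [-0.001  0.132]
[307, 137, 89, 77, 3424] [340.1 171.7] [ 0.614 -0.085  0.014] [0.002 0.083]
[181, 143, 24, 21, 155] [197.2 156.1] [0.646 0.285 0.047] [0.023 0.066]
[193, 182, 39, 34, 963] [210.8 198.2] [0.536 0.249 0.053] [0.006 0.07 ]
[434, 258, 49, 37, 1728] [458.  275.7] [ 0.324 -0.38   0.062] [0.057 0.064]
[628, 266, 12, 42, 405] [634.6 284.7] [ 0.209 -1.361 -0.567] [-0.59  -0.543]
[542, 289, 57, 111, 2608] [564.7 352.2] [ 0.109 -0.664  0.014] [0.011 0.017]
[601, 299, 12, 15, 132] [606.6 305.8] [ 0.232 -0.788  0.015] [0.012 0.018]
[616, 313, 24, 17, 264] [628.5 320.2] [ 0.237 -0.686  0.202] [0.172 0.228]
[596, 315, 14, 29, 271] [602.6 328.9] [ 0.173 -0.771  0.015] [0.012 0.018]
[594, 345, 11, 12, 99] [598.8 350.6] [ 0.119 -0.756  0.015] [0.012 0.093]
[611, 345, 29, 20, 322] [6
[... 718 characters left out ...]
9 -0.103 -0.094] [-0.13 -0.05]
[357, 167, 22, 16, 185] [365.2 175.9] [0.531 0.245 0.055] [-0.001  0.078]
[401, 178, 20, 16, 230] [410.2 186.5] [0.676 0.282 0.04 ] [0.019 0.06 ]
[159, 184, 22, 17, 46] [165.5 193.4] [-0.045 -0.102 -0.   ] [-0.003  0.002]
[401, 198, 23, 33, 608] [411.2 213. ] [0.739 0.109 0.056] [0.008 0.079]
[294, 224, 80, 45, 2290] [334.9 246.2] [ 0.639 -0.095  0.015] [0.001 0.087]
[140, 242, 64, 42, 1403] [171.5 262. ] [ 0.329 -0.387  0.062] [0.002 0.064]
[0, 280, 50, 89, 1728] [ 23.2 324.3] [ 0.179 -0.663  0.016] [0.013 0.018]
[1, 327, 15, 21, 156] [  7.6 335.7] [ 0.168 -0.697  0.016] [0.014 0.018]
[126, 359, 100, 41, 2075] [181.2 385.3] [ 0.561 -0.589  0.012] [0.001 0.015]
```

```bash
python3 - <<'E'
from h import *
z=np.load("pics/top0.npz");im,d=z["im"],z["d"];W=cloud("top",d)
hsv=cv2.cvtColor(im,cv2.COLOR_BGR2HSV)
print("Z mm");print((W[178:220:2,188:238:2,2]*1000).round().astype(int))
print("V");print(hsv[178:220:2,188:238:2,2])
E
```

```text
Z mm
[[                  -1                    2                    2
                     1                   -3                   -1
                    -1                   -2                    0
                    -3                   -3                    1
                    -1                   -5                   -1
                     1                    0                   -2
                    -1                   -1                   -1
                    -1                    3                   -4
                     1]
 [                  -4                    1                    0
                     1                    2                    3
                     2                   -1                   -2
                     1                    1                    2
                     0                    1                   -1
                     0                    0                    1
                    -1                    1                   -1
                     1                   -1                   -1
                     1]
 [     
[... 11897 characters left out ...]
  72  71]
 [ 73  68  67 108  74 119 120 123 188 234 229 234 235 234 235 188 117 128
  127 118  70  83  61  70  68]
 [ 70  71  71  96 120 118 113 109 113 147 204 219 211 207 130  97 103 100
  103 116  69  84  54  69  66]
 [ 67  68  67  69  95 133 131 135 134 135 134 134 133 136 133 133 131 132
  130 126 124 137  56  71  72]
 [ 70  69  71  74  74  93  93  98 111 125 110 112 111 109 111 113 121 125
  128 137 148 129  57  69  72]
 [ 69  70  70  74  69  69  72  72  71  68  67  68  69  70  67  68  69  67
   69  70  70  67  69  70  71]
 [ 72  67  71  69  68  67  70  72  72  72  72  70  71  72  72  72  68  69
   67  71  69  72  69  70  70]]<stdin>:4: RuntimeWarning: invalid value encountered in cast
```

```bash
python3 - <<'E'
from h import *
for n in("top","scene"):
    z=np.load(f"pics/{n}0.npz");im,d=z["im"],z["d"];W=cloud(n,d)
    hsv=cv2.cvtColor(im,cv2.COLOR_BGR2HSV);X,Y,Z=W[...,0],W[...,1],W[...,2];V=hsv[...,2].astype(int)
    near=(np.hypot(X-.53,Y-.247)<.07)
    def fit(q):
        for _ in range(6):
            A=np.c_[q[:,:2],np.ones(len(q))];c=np.linalg.lstsq(A,q[:,2],rcond=None)[0];r=q[:,2]-A@c
            q=q[abs(r)<max(.004,1.5*np.std(r))]
        nn=np.array([-c[0],-c[1],1]);s=np.linalg.norm(nn);nn/=s
        return nn,np.arccos(nn[2]),np.arctan2(nn[1],nn[0]),c,len(q)
    if n=="top":
        fl=near&(V>115)&(V<140)&(hsv[...,1]<60)&(Z>.02)&(Z<.075)
        print("floor",fit(W[fl]))
    cm=near&(V>(175 if n=="top" else 120))&(Z>.03)
    nn,t,a,c,k=fit(W[cm&(Z<.072)]);print(n,"skirt",nn,t,a,c,k)
    kn=W[near&(Z>.074)&(Z<.1)];print("knob",len(kn),np.nanmean(kn,0),np.nanmax(kn[:,2]))
    # disc pixels
    m=cm.astype(np.uint8);
    N,L,S,C=cv2.connectedComponentsWithStats(m);kk=1+np.argmax(S[1:,4]);print(S[kk],C[kk])
    ct=cv2.findContours((L==kk).astype(np.uint8),cv2.RETR_EXTERNAL,cv2.CHAIN_APPROX_NONE)[0][0]
    print("ell",cv2.fitEllipse(ct),cv2.minEnclosingCircle(ct))
E
```

```text
floor (array([-0.36137528,  0.03092462,  0.93190749]), np.float64(0.37115931738615227), np.float64(3.0562258114157297), array([ 0.38778021, -0.03318422, -0.15594452]), 301)
top skirt [-0.37017828  0.03868236  0.92815501] 0.3813716049000125 3.0374739758737035 [ 0.39883239 -0.04167661 -0.14538318] 240
knob 43 [0.51749535 0.24970181 0.08012811] 0.08821988946198556
[200 191  21  20 306] [210.1503268  200.58169935]
ell ((210.25245666503906, 200.69549560546875), (19.007457733154297, 20.71538543701172), 121.27276611328125) ((210.36170959472656, 200.68084716796875), 10.702985763549805)
scene skirt [-0.26038587 -0.0701295   0.96295434] 0.2730446134290117 -2.8785062185641177 [ 0.27040313  0.07282744 -0.10786711] 73
knob 17 [0.52173339 0.24926646 0.07813555] 0.08168507575351558
[357 168  18  15 157] [365.33757962 176.27388535]
ell ((365.071533203125, 175.9801483154297), (13.925986289978027, 15.884716033935547), 92.58477783203125) ((365.19073486328125, 176.3711395263672), 8.95868968963623)
```

```bash
python3 - <<'E'
from h import *
# cap
def rp(n,u,v,c):
    i=ctrl.camera_info(n);K,T=np.array(i["K"]),np.array(i["T"])
    r=T[:3,:3]@np.array([(u-K[0,2])/K[0,0],(v-K[1,2])/K[1,1],1]);o=T[:3,3]
    s=(c[0]*o[0]+c[1]*o[1]+c[2]-o[2])/(r[2]-c[0]*r[0]-c[1]*r[1]);return o+s*r
print("skirt top centre",rp("top",210.25,200.7,[.39883,-.04168,-.14538]))
z=np.load("pics/top0.npz");im,d=z["im"],z["d"];W=cloud("top",d)
for p in [(194,182),(230,184)]: pass
# plate
g=cv2.cvtColor(im,cv2.COLOR_BGR2GRAY)
m=((g>150)&(abs(W[...,2]-.014)<.008)&(W[...,1]>-.18)&(W[...,1]<.05)&(abs(W[...,0]-.61)<.13)).astype(np.uint8)
m=cv2.morphologyEx(m,cv2.MORPH_OPEN,np.ones((3,3)));m=cv2.morphologyEx(m,cv2.MORPH_CLOSE,np.ones((9,9)))
ct=max(cv2.findContours(m,cv2.RETR_EXTERNAL,cv2.CHAIN_APPROX_NONE)[0],key=cv2.contourArea)[:,0]
P=np.array([ray("top",u,v,.014)[:2] for u,v in ct]).astype(np.float32)
r=cv2.minAreaRect(P*1000);print("plate",r,cv2.boxPoints(r).round(1).tolist())
big=cv2.resize(im[130:220,300:400],None,fx=7,fy=7,interpolation=cv2.INTER_CUBIC);cv2.imwrite("pics/st.png",big[:600])
E
```

```text
skirt top centre [0.52889112 0.25164565 0.05506905]
plate ((598.0538330078125, -76.11854553222656), (189.756591796875, 110.11174774169922), 12.130249977111816) [[493.70001220703125, -42.20000076293945], [516.9000244140625, -149.89999389648438], [702.4000244140625, -110.0], [679.2000122070312, -2.4000000953674316]]
```

View pics/st.png

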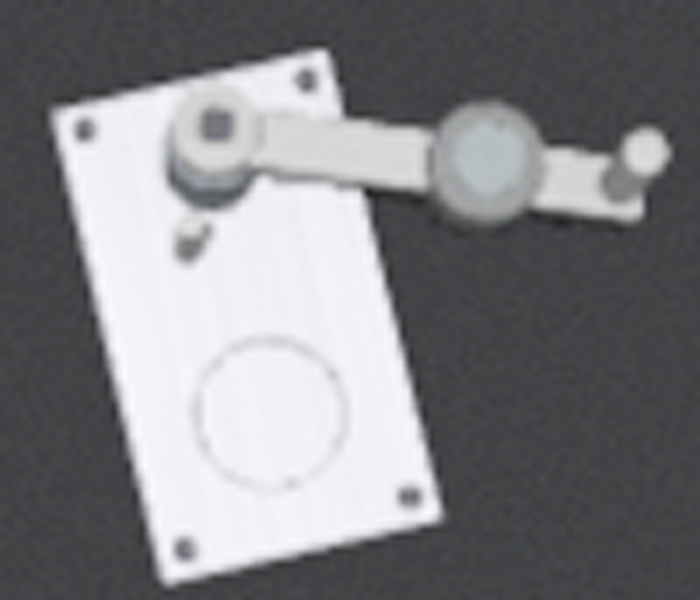

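```bash
python3 - <<'E'
from h import *
S=np.array([.5289,.2512,.0545]);az=3.05;t=.4
ax=np.array([np.sin(t)*np.cos(az),np.sin(t)*np.sin(az),np.cos(t)])
e1=np.array([-np.sin(az),np.cos(az),0]);e2=np.cross(ax,e1)
out=[]
for n,(u0,v0) in(("top",(185,175)),("scene",(340,150))):
    im=np.load(f"pics/{n}0.npz")["im"];f=8
    b=cv2.resize(im[v0:v0+50,u0:u0+50],None,fx=f,fy=f,interpolation=cv2.INTER_CUBIC)
    for (o,r,c) in((0,.027,(0,0,255)),(-.014,.027,(255,0,255)),(.028,.009,(255,0,0))):
        pts=[(proj(n,S+ax*o+r*(np.cos(q)*e1+np.sin(q)*e2))-[u0,v0]+.5)*f for q in np.linspace(0,6.28,40)]
        cv2.polylines(b,[np.int32(pts)],True,c,1)
    out.append(b)
cv2.imwrite("pics/chk.png",np.hstack(out))
# tool axes now
from scipy.spatial.transform import Rotation as R
print(R.from_rotvec(ctrl.get_obs()["tool_rot"]).as_matrix().round(3))
print(proj("top",[.5589,-.0845,.014]),proj("top",[.6567,-.0635,.081]),proj("top",[.6329,-.2116,.125]))
E
```

```text
[[-0.001  0.353  0.936]
 [-0.002  0.936 -0.353]
 [-1.    -0.002 -0.   ]]
[338.4564433  188.95109436] [330.81553911 147.78121586] [392.17543468 151.74604838]
```

View pics/chk.png

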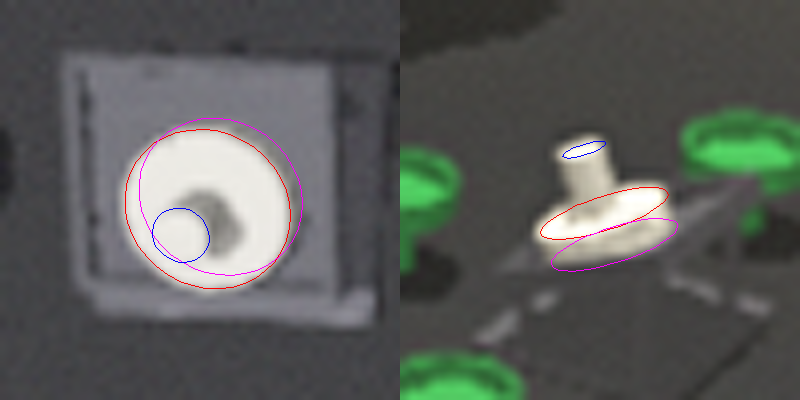

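The red, magenta and blue model circles sit on the white cap in both views, on the tray at top px (210,201) and scene px (365,176). The green look-alikes are all inverted and off the tray. The ring and pivot predictions match the picture to within 1 px. I'm moving above the knob now.

drive_tool --commands "0 0.3 -1.0 2.0 -1.0; 0 0.5 -2.0 4.0 -2.0; 0 0.8 -3.0 5.0 -3.3; 0 1.0 -3.5 6.0 -3.3; 0 1.0 -4.0 7.0 -3.3; 0 1.0 -4.0 7.0 -3.3; 0 1.0 -4.0 7.0 -3.3; 0 1.0 -4.0 7.0 -3.3" --newtons 30

```text
t: 0.77
tool_pos: [0.4271, 0.3337, 0.1905]
tool_rot: [0.057, 1.57, -0.059]
contact_force: [0.8, -0.2, -0.6]
opening: 0.0425
```

```bash
cat >> h.py <<'E'
from scipy.spatial.transform import Rotation as Rn
def plan(target):
    o=ctrl.get_obs();M=Rn.from_rotvec(o["tool_rot"]).as_matrix();d=np.array(target)-o["tool_pos"]
    print("t",round(float(o["t"]),2),"pos",o["tool_pos"].round(4),"yhead",np.degrees(np.arctan2(M[1,1],M[0,1])).round(2),"xax",M[:,0].round(3),"F",o["contact_force"].round(2),"open",round(float(o["opening"]),4))
    print("units",(M.T@d/.04).round(3))
E
python3 -c "
from h import *
plan([.522,.2517,.15])"
```

```text
t 0.77 pos [0.4271 0.3337 0.1905] yhead 85.77 xax [-0.    -0.001 -1.   ] F [ 0.82 -0.16 -0.62] open 0.0425
units [ 1.013 -1.868  2.518]
```

drive_tool --commands "0 0.5 -0.9 1.2 0; 0 1 -1.87 2.52 0; 0 1 -1.87 2.52 0; 0 1 -1.87 2.52 0; 0 1 -1.87 2.52 0; 0 1.5 -1.87 2.52 0; 0 1.5 -1.87 2.52 0"

```text
t: 1.35
tool_pos: [0.5187, 0.2544, 0.1284]
tool_rot: [0.056, 1.575, -0.058]
contact_force: [-0.6, -0.7, -1.6]
opening: 0.0426
```

```bash
python3 -c "
from h import *
plan([.522,.2517,.0595])
im,d=ctrl.get_image('scene');cv2.imwrite('pics/a1.png',cv2.resize(im[110:230,300:450],None,fx=5,fy=5,interpolation=cv2.INTER_CUBIC))"
```

```text
t 1.35 pos [0.5187 0.2544 0.1284] yhead 85.86 xax [-0.005 -0.001 -1.   ] F [-0.58 -0.67 -1.63] open 0.0426
units [ 1.722 -0.059  0.096]
```

View pics/a1.png

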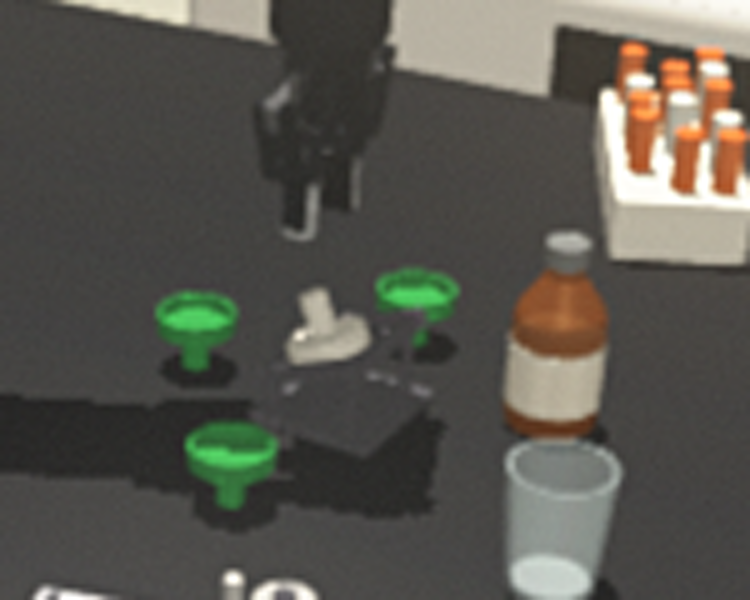

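The open gripper is in line above the knob, which is at crop (320,310). I'll settle first, then measure.

drive_tool --commands "0 0.5 0 0 0; 0 1 0 0 0; 0 1 0 0 0; 0 1 0 0 0"

```text
t: 1.73
tool_pos: [0.5199, 0.2549, 0.0911]
tool_rot: [0.056, 1.572, -0.057]
contact_force: [0.5, 0.6, 0.6]
opening: 0.0429
```

```bash
python3 -c "
from h import *
plan([.522,.2517,.0595])"
```

```text
t 1.73 pos [0.5199 0.2549 0.0911] yhead 85.91 xax [-0.002 -0.001 -1.   ] F [0.45 0.56 0.56] open 0.0429
units [ 0.789 -0.076  0.061]
```

drive_tool --commands "0 0.3 -0.08 0.06 0; 0 0.6 -0.08 0.06 0; 0 0.78 -0.08 0.06 0; 0 0.78 -0.08 0.06 0; 0 0.78 -0.08 0.06 0"

```text
t: 2.15
tool_pos: [0.5228, 0.2507, 0.0593]
tool_rot: [0.057, 1.572, -0.058]
contact_force: [0.3, 0.3, 0.6]
opening: 0.0425
```

```bash
python3 -c "
from h import *
plan([.522,.2517,.0595])"
```

```text
t 2.15 pos [0.5228 0.2507 0.0593] yhead 85.82 xax [-0.002 -0.    -1.   ] F [0.29 0.26 0.56] open 0.0425
units [-0.006  0.024 -0.023]
```

drive_tool --commands "0.3 0 0 0 0; 0.5 0 0 0 0; 0.7 0 0 0 0; 1 0 0 0 0; 1 0 0 0 0; 1 0 0 0 0; 1 0 0 0 0" --newtons 30

```text
t: 2.73
tool_pos: [0.5239, 0.2511, 0.0609]
tool_rot: [0.057, 1.569, -0.057]
contact_force: [-0.3, -0.4, 4.7]
opening: 0.0168
```

```bash
python3 -c "
from h import *
plan([.522,.2517,.0595])
im,d=ctrl.get_image('scene');cv2.imwrite('pics/a2.png',cv2.resize(im[110:230,300:450],None,fx=5,fy=5,interpolation=cv2.INTER_CUBIC))"
```

```text
t 2.73 pos [0.5239 0.2511 0.0609] yhead 85.83 xax [ 0.001  0.    -1.   ] F [-0.33 -0.39  4.74] open 0.0168
units [ 0.035  0.012 -0.049]
```

View pics/a2.png

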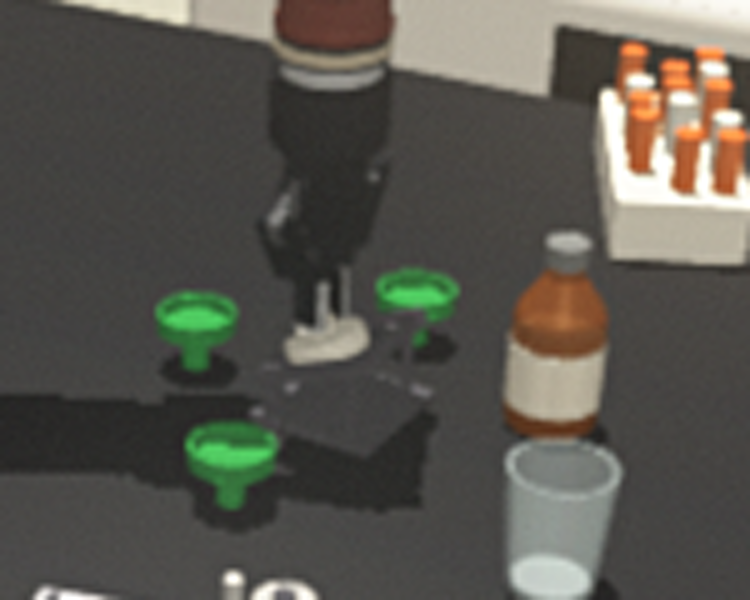

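The cap is gripped (16.8 mm opening, pads just above the skirt at crop (325,330)). Next I lift it.

drive_tool --commands "1 -0.3 0 0 0; 1 -0.8 0 0 0; 1 -1.4 0 0 0; 1 -2 0 0 0; 1 -2.3 0 0 0; 1 -2.3 0 0 0; 1 -2.3 0 0 0"

```text
t: 3.37
tool_pos: [0.5235, 0.2509, 0.1524]
tool_rot: [0.057, 1.569, -0.057]
contact_force: [-0.1, -0.3, -0.6]
opening: 0.0169
```

```bash
python3 -c "
from h import *
plan([.5478,-.0837,.13])
im,d=ctrl.get_image('scene');cv2.imwrite('pics/a3.png',cv2.resize(im[110:230,300:450],None,fx=5,fy=5,interpolation=cv2.INTER_CUBIC))"
```

```text
t 3.37 pos [0.5235 0.2509 0.1524] yhead 85.83 xax [ 0.001  0.    -1.   ] F [-0.14 -0.27 -0.57] open 0.0169
units [ 0.558 -8.3    1.214]
```

View pics/a3.png

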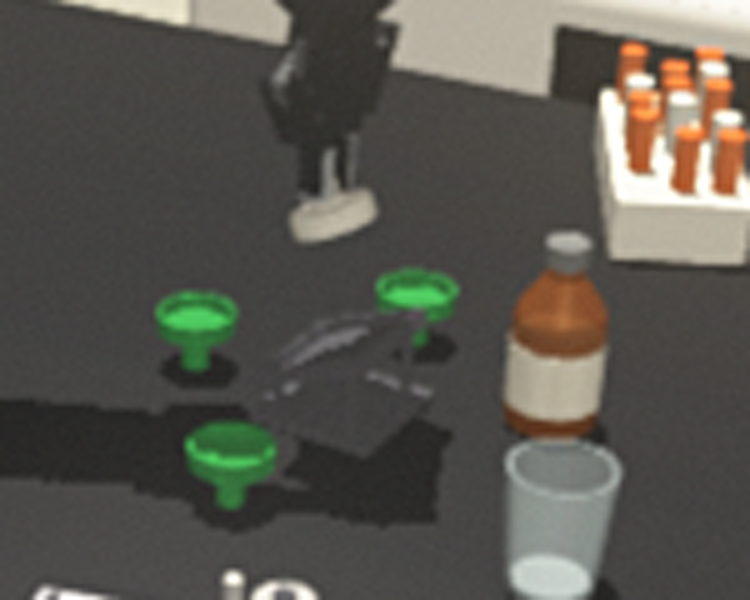

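The cap is lifted and still leaning in the grip, at crop (333,215). I'm carrying it over the stand.

drive_tool --commands "1 0 -0.6 0.1 0; 1 0 -1.5 0.2 0; 1 0 -2.5 0.4 0; 1 0 -3.5 0.5 0; 1 0 -4.5 0.7 0; 1 0 -5.5 0.8 0; 1 0 -6.2 0.9 0; 1 0 -6.6 1.0 0"

```text
t: 4.08
tool_pos: [0.5424, -0.0182, 0.1495]
tool_rot: [0.059, 1.574, -0.06]
contact_force: [-0.0, 0.3, -1.4]
opening: 0.0165
```

drive_tool --commands "1 0 -0.8 0.1 0; 1 0.2 -1.4 0.2 0; 1 0.4 -1.7 0.2 0; 1 0.4 -1.7 0.2 0; 1 0.4 -1.7 0.2 0"

```text
t: 4.5
tool_pos: [0.5455, -0.0832, 0.1336]
tool_rot: [0.06, 1.575, -0.057]
contact_force: [0.2, 0.8, -1.1]
opening: 0.0168
```

```bash
python3 - <<'E'
from h import *
plan([.5478,-.0837,.07])
# predicted cap from tool pose
o=ctrl.get_obs();TCP=o["tool_pos"];az=3.07;t=.4;l=np.array([np.cos(az),np.sin(az),0]);ax=np.sin(t)*l+np.array([0,0,np.cos(t)])
S=TCP-.005*l-[0,0,.0064];e1=np.array([-np.sin(az),np.cos(az),0]);e2=np.cross(ax,e1)
out=[]
for n in("top","scene"):
    im,d=ctrl.get_image(n);c=proj(n,S).astype(int)-25;u0,v0=c;f=8
    b=cv2.resize(im[v0:v0+50,u0:u0+50],None,fx=f,fy=f,interpolation=cv2.INTER_CUBIC)
    for (oo,r,cc) in((0,.027,(0,0,255)),(-.014,.027,(255,0,255))):
        pts=[(proj(n,S+ax*oo+r*(np.cos(q)*e1+np.sin(q)*e2))-[u0,v0]+.5)*f for q in np.linspace(0,6.28,40)]
        cv2.polylines(b,[np.int32(pts)],True,cc,1)
    out.append(b)
cv2.imwrite("pics/a4.png",np.hstack(out))
E
```

```text
t 4.5 pos [ 0.5455 -0.0832  0.1336] yhead 85.76 xax [-0.004  0.002 -1.   ] F [ 0.18  0.8  -1.11] open 0.0168
units [ 1.589 -0.011  0.066]
```

View pics/a4.png

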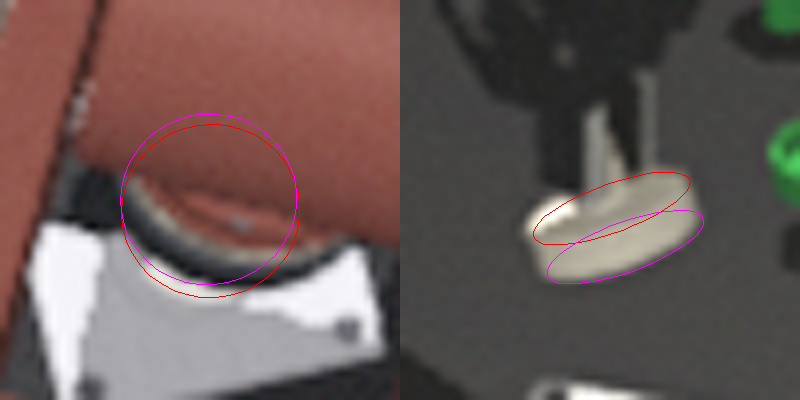

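The cap is roughly where expected. In the scene view it sits about 1 px left of the model, or about 2 mm. I'm descending to just above the pocket to check again.

drive_tool --commands "1 0.5 0 0.06 0; 1 1 0 0.06 0; 1 1.6 0 0.06 0; 1 2 0 0.06 0; 1 2 0 0.06 0; 1 2 0 0.06 0"

```text
t: 5.1
tool_pos: [0.5489, -0.0826, 0.0555]
tool_rot: [0.056, 1.572, -0.055]
contact_force: [0.6, -0.6, 0.1]
opening: 0.0164
```

```bash
cat > ov.py <<'E'
from h import *
import sys
t=float(sys.argv[1]);name=sys.argv[2]
o=ctrl.get_obs();TCP=o["tool_pos"];az=3.07;l=np.array([np.cos(az),np.sin(az),0]);ax=np.sin(t)*l+np.array([0,0,np.cos(t)])
P=TCP+.0012*l+[0,0,.0083];S=P-.016*ax;e1=np.array([-np.sin(az),np.cos(az),0]);e2=np.cross(ax,e1)
im,d=ctrl.get_image("scene");u0,v0=290,185;f=8
b=cv2.resize(im[v0:v0+75,u0:u0+95],None,fx=f,fy=f,interpolation=cv2.INTER_CUBIC)
C=np.array([.5589,-.0845,.014]);Z=np.array([0,0,1.])
for (c,r,a1,a2,cc) in((S,.027,e1,e2,(0,0,255)),(S-.014*ax,.027,e1,e2,(255,0,255)),(C,.029,e1,l,(0,200,0))):
    pts=[(proj("scene",c+r*(np.cos(q)*a1+np.sin(q)*a2))-[u0,v0]+.5)*f for q in np.linspace(0,6.28,60)]
    cv2.polylines(b,[np.int32(pts)],True,cc,1)
cv2.imwrite(f"pics/{name}.png",b)
plan([.5478,-.0837,.0358])
E
python3 ov.py .4 b1
```

```text
t 5.15 pos [ 0.55   -0.0831  0.0569] yhead 85.9 xax [ 0.001 -0.    -1.   ] F [ 0.42 -0.41 -0.41] open 0.0164
units [ 0.528 -0.019 -0.054]
```

View pics/b1.png

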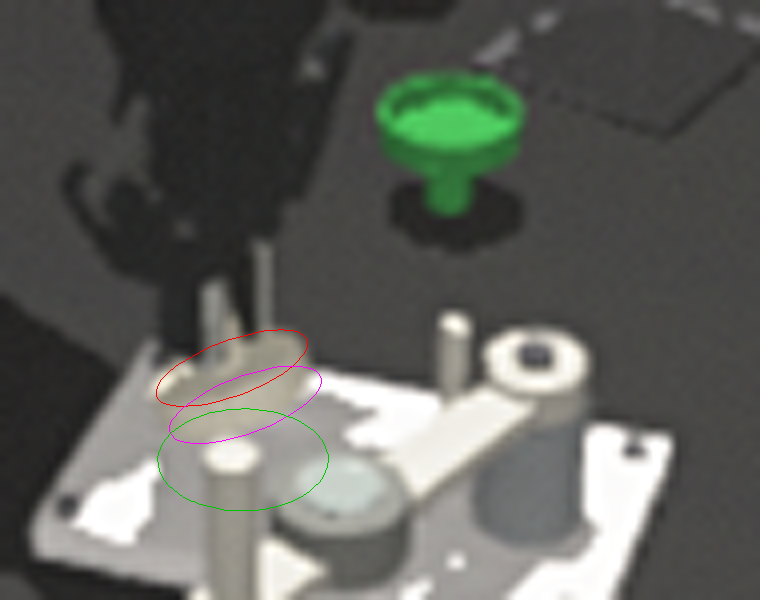

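Ring (green) and cap positions agree to about 1 mm, with the cap about 0.5 px (about 1 mm) toward −x. I'm lowering it to first contact.

drive_tool --commands "1 0.2 -0.02 -0.02 0; 1 0.35 -0.02 -0.02 0; 1 0.45 -0.02 -0.02 0; 1 0.5 -0.02 -0.02 0; 1 0.5 -0.02 -0.02 0"

```text
t: 5.57
tool_pos: [0.5496, -0.0847, 0.0365]
tool_rot: [0.057, 1.568, -0.057]
contact_force: [3.1, 1.6, -0.8]
opening: 0.017
```

```bash
python3 ov.py .4 b2
```

```text
t 5.62 pos [ 0.5495 -0.0847  0.0366] yhead 85.81 xax [ 0.002  0.    -1.   ] F [ 3.89  0.32 -0.83] open 0.0167
units [ 0.019  0.021 -0.045]
```

View pics/b2.png

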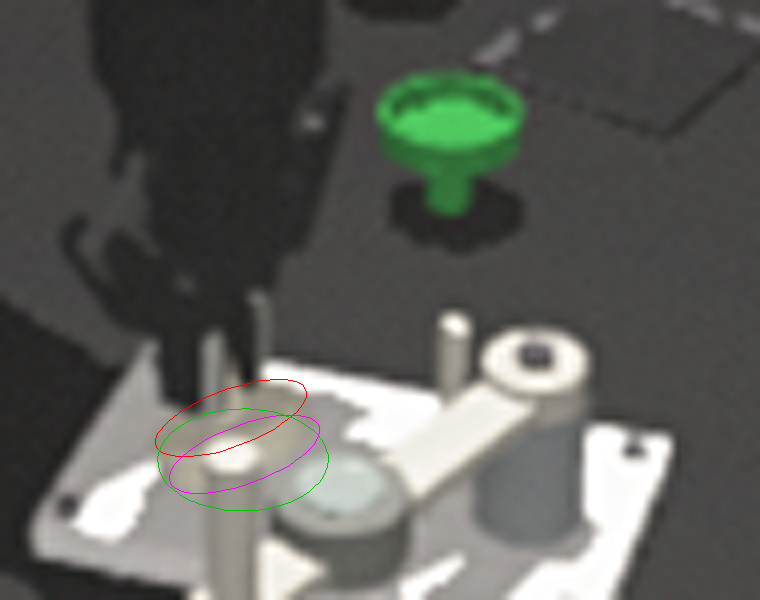

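The side force of +3.9 N in x shows the skirt touching the pocket's −x edge. I'm shifting inward and rolling the cap upright about its low rim with a light grip.

drive_tool --commands "1 0.03 0 0.05 0; 1 0.03 0 0.05 0; 1 0.06 0 0.12 0; 1 0.06 0 0.12 0; 1 0.12 0 0.2 0; 1 0.12 0 0.2 0" --newtons 20

```text
t: 6.12
tool_pos: [0.557, -0.0855, 0.0322]
tool_rot: [0.057, 1.571, -0.057]
contact_force: [-1.2, 0.5, 7.0]
opening: 0.0169
```

```bash
python3 ov.py .2 b3
```

```text
t 6.17 pos [ 0.5569 -0.0855  0.0323] yhead 85.83 xax [-0.001 -0.    -1.   ] F [-1.03  0.87  5.25] open 0.0168
units [-0.088  0.028 -0.23 ]
```

View pics/b3.png

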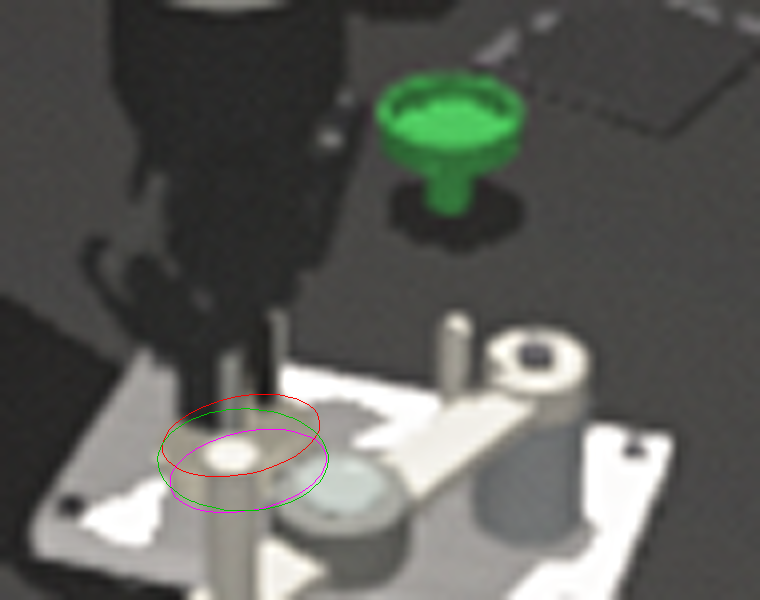

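The cap is following, with about 5–7 N down and the tilt about halved. I'm completing the roll and pressing home.

drive_tool --commands "1 0.05 0.02 0.05 0; 1 0.05 0.02 0.05 0; 1 0.1 0.02 0.1 0; 1 0.1 0.02 0.1 0; 1 0.13 0.02 0.1 0; 1 0.13 0.02 0.1 0"

```text
t: 6.67
tool_pos: [0.5624, -0.0854, 0.0284]
tool_rot: [0.056, 1.567, -0.058]
contact_force: [1.5, 0.4, 9.2]
opening: 0.0167
```

```bash
python3 ov.py 0 b4
```

```text
t 6.72 pos [ 0.5624 -0.0855  0.0284] yhead 85.83 xax [ 0.003 -0.001 -1.   ] F [-0.46  0.34  8.56] open 0.0167
units [-0.186  0.017 -0.366]
```

View pics/b4.png

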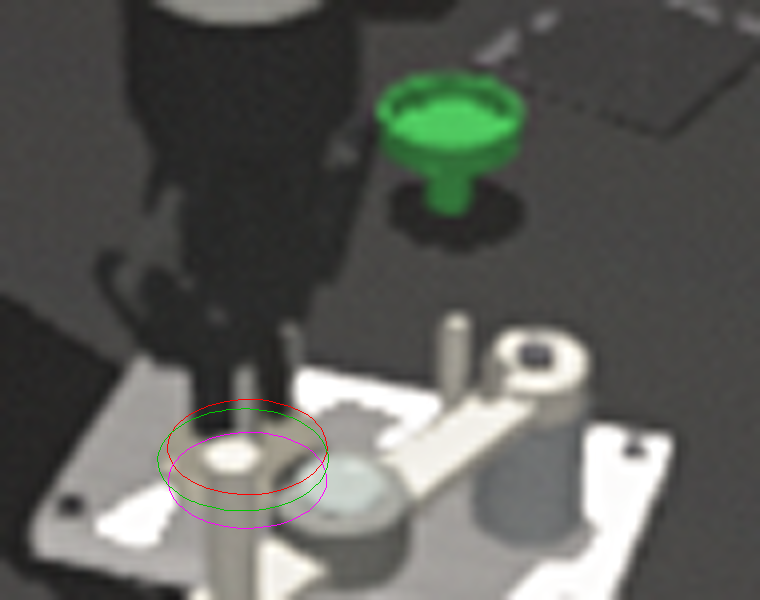

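drive_tool --commands "1 0 0 -0.04 0; 1 0.02 0 -0.08 0; 1 0.04 0 -0.08 0; 1 0.04 0 -0.08 0"

```text
t: 7.05
tool_pos: [0.5619, -0.0855, 0.0287]
tool_rot: [0.056, 1.561, -0.059]
contact_force: [4.1, 0.9, 12.5]
opening: 0.0169
```

```bash
python3 ov.py 0 b5
```

```text
t 7.1 pos [ 0.5619 -0.0855  0.0287] yhead 85.81 xax [ 0.009 -0.002 -1.   ] F [ 4.51  1.63 10.65] open 0.0168
units [-0.18   0.019 -0.353]
```

View pics/b5.png

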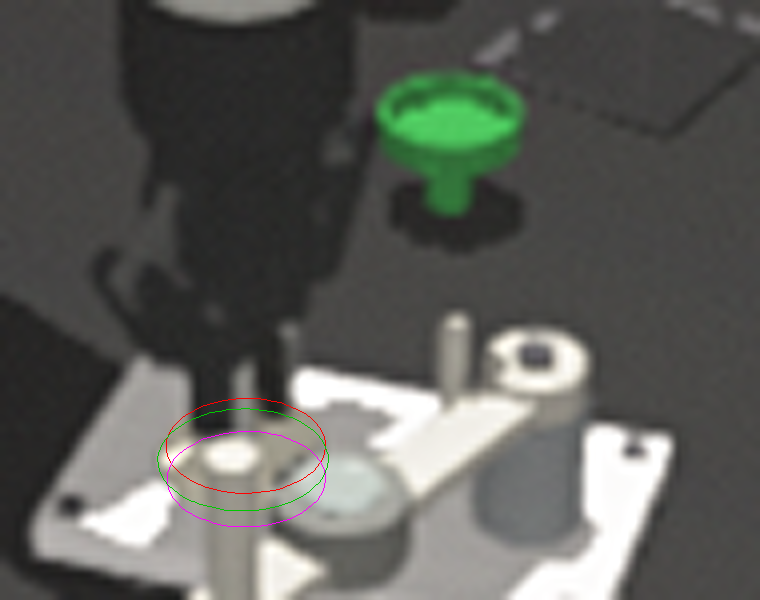

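It is resisting −x motion at 4.5 N, so the skirt is probably against the pocket wall. I'm releasing it.

drive_tool --commands "0.6 0 0 0 0; 0.4 0 0 0 0; 0.2 0 0 0 0; 0.2 -0.3 0 0 0; 0.2 -0.8 0 0 0; 0.2 -1.5 0 0 0; 0.2 -2.5 0 0 0; 0.2 -2.5 0 0 0"

```text
t: 7.77
tool_pos: [0.5616, -0.0857, 0.1331]
tool_rot: [0.055, 1.558, -0.06]
contact_force: [2.5, -0.8, 2.0]
opening: 0.0343
```

drive_tool --commands "0.2 0 1 -0.5 0; 0.2 0 2 -1 0; 0.2 0 3 -2 0; 0.2 0 4 -3 0; 0.2 0 4 -3 0; 0.2 0 4 -3 0"

```text
t: 8.27
tool_pos: [0.445, 0.0873, 0.1233]
tool_rot: [0.055, 1.574, -0.053]
contact_force: [-0.5, -0.7, 0.1]
opening: 0.034
```

```bash
cat > cap.py <<'E'
from h import *
import sys
out=[]
C=np.array([.5589,-.0845,.006]);Z=np.array([0,0,1.]);a1=np.array([1,0,0.]);a2=np.array([0,1,0.])
for n in("top","scene"):
    im,d=ctrl.get_image(n);u0,v0=(proj(n,C+.02*Z)-[25,30]).astype(int);f=8
    b=cv2.resize(im[v0:v0+60,u0:u0+50],None,fx=f,fy=f,interpolation=cv2.INTER_CUBIC)
    for(z,r,cc) in((.014,.027,(0,0,255)),(.042,.009,(255,0,0)),(.008,.029,(0,200,0))):
        pts=[(proj(n,C+z*Z+r*(np.cos(q)*a1+np.sin(q)*a2))-[u0,v0]+.5)*f for q in np.linspace(0,6.28,60)]
        cv2.polylines(b,[np.int32(pts)],True,cc,1)
    out.append(b)
    W=cloud(n,d);r=np.hypot(W[...,0]-C[0],W[...,1]-C[1])
    q=W[(r>.013)&(r<.023)];k=W[(r<.02)&(W[...,2]>.035)&(W[...,2]<.06)]
    q=q[abs(q[:,2]-.02)<.015]
    if len(q)>20:
        A=np.c_[q[:,:2]-C[:2],np.ones(len(q))];c=np.linalg.lstsq(A,q[:,2],rcond=None)[0];print(n,"skirt plane slopes,z",c.round(4),len(q))
    if len(k): print("knob",k.mean(0).round(4),np.percentile(k[:,2],95),len(k))
cv2.imwrite(f"pics/{sys.argv[1]}.png",np.hstack(out))
plan([.5589,-.0845,.06])
E
python3 cap.py c1
```

```text
top skirt plane slopes,z [0.004  0.0004 0.0198] 145
knob [ 0.5586 -0.0857  0.0473] 0.05014279098445568 37
scene skirt plane slopes,z [-0.0004 -0.0086  0.0198] 59
knob [ 0.5625 -0.0899  0.0438] 0.049007422703180724 49
t 8.37 pos [0.4485 0.0845 0.1244] yhead 85.96 xax [ 0.    -0.001 -1.   ] F [0.18 0.3  0.3 ] open 0.0341
units [ 1.613 -4.02   3.05 ]
```

View pics/c1.png

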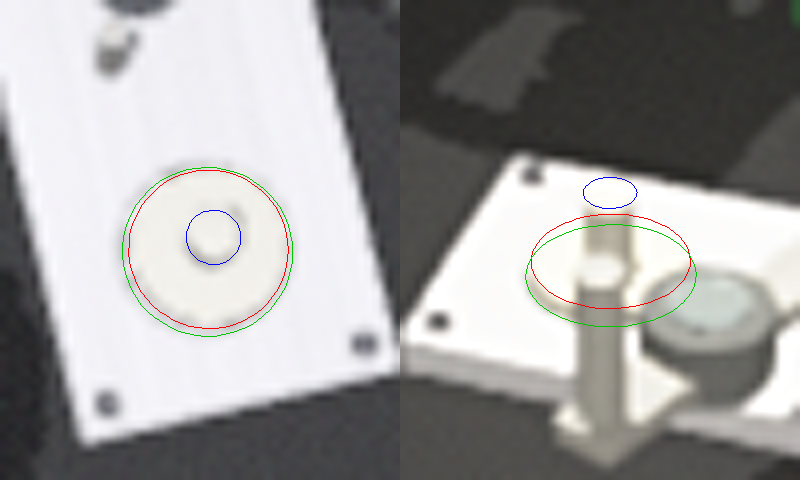

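The cap is seated: its skirt top is at z 19.8 mm (20 expected), tilt under 0.01 rad, centred on the ring in both views and released. Next is the post, predicted at top px (392.2,151.7) and seen at (392.1,151.7).

drive_tool --commands "0.1 -0.3 -0.5 0.3 -1; 0 -0.7 -1.2 0.9 -2; 0 -0.7 -2.0 1.5 -3.4; 0 -0.7 -2.8 2.1 -4.8; 0 -0.7 -3.6 2.7 -6.2; 0 -0.7 -4.4 3.3 -7.6; 0 -0.7 -5.0 3.8 -9; 0 -0.7 -5.2 4.0 -10.1"

```text
t: 9.03
tool_pos: [0.5959, -0.141, 0.1525]
tool_rot: [-0.634, 1.477, 0.631]
contact_force: [0.0, 0.7, 0.3]
opening: 0.0424
```

drive_tool --commands "0 0 0 0 0; 0 0 0 0 0; 0 0 0 0 0"

```text
t: 9.28
tool_pos: [0.5934, -0.1354, 0.1521]
tool_rot: [-0.629, 1.478, 0.631]
contact_force: [1.1, -0.5, -0.4]
opening: 0.0426
```

```bash
python3 -c "
from h import *
plan([.6329,-.2116,.15]);print(ctrl.get_obs()['q'].round(2))"
```

```text
t 9.28 pos [ 0.5934 -0.1354  0.1521] yhead 136.19 xax [-0.001  0.    -1.   ] F [ 1.11 -0.54 -0.36] open 0.0426
units [ 0.05  -2.031 -0.691]
[-0.35  0.08  1.72  0.    1.34 -2.72]
```

drive_tool --commands "0 0 -0.7 -0.2 0; 0 0 -1.4 -0.5 0; 0 0 -2.0 -0.7 0; 0 0 -2.0 -0.7 0; 0 0 -2.0 -0.7 0; 0 0 -2.0 -0.7 0"

```text
t: 9.78
tool_pos: [0.6318, -0.2095, 0.1523]
tool_rot: [-0.631, 1.477, 0.633]
contact_force: [-0.3, 0.3, -0.5]
opening: 0.0426
```

```bash
python3 -c "
from h import *
plan([.6329,-.2116,.085])
im,d=ctrl.get_image('scene');cv2.imwrite('pics/d1.png',cv2.resize(im[170:290,270:420],None,fx=5,fy=5,interpolation=cv2.INTER_CUBIC))"
```

```text
t 9.78 pos [ 0.6318 -0.2095  0.1523] yhead 136.33 xax [-0.001  0.001 -1.   ] F [-0.28  0.31 -0.46] open 0.0426
units [ 1.684 -0.057 -0.019]
```

View pics/d1.png

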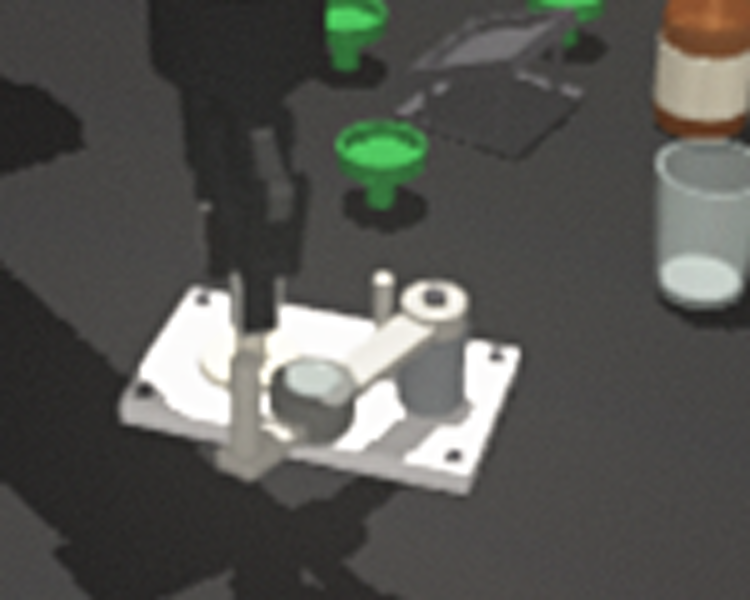

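The fingers are straight above the post, at crop (246,350). I'm descending around it and gripping.

drive_tool --commands "0 0.5 -0.05 -0.02 0; 0 1 -0.05 -0.02 0; 0 1.6 -0.05 -0.02 0; 0 1.65 -0.05 -0.02 0; 0 1.65 -0.05 -0.02 0"

```text
t: 10.25
tool_pos: [0.6315, -0.2109, 0.0845]
tool_rot: [-0.63, 1.48, 0.636]
contact_force: [0.3, -0.6, 1.0]
opening: 0.0425
```

drive_tool --commands "0.4 0 0 0 0; 0.7 0 0 0 0; 1 0 0 0 0; 1 0 0 0 0; 1 0 0 0 0" --newtons 50

```text
t: 10.67
tool_pos: [0.6337, -0.2119, 0.0889]
tool_rot: [-0.631, 1.476, 0.632]
contact_force: [-3.5, 3.6, 4.3]
opening: 0.015
```

```bash
python3 - <<'E'
from h import *
plan([.6329,-.2116,.085])
o=ctrl.get_obs();M=Rn.from_rotvec(o["tool_rot"]).as_matrix();p0=o["tool_pos"]
pv=np.array([.6567,-.0635]);yaw=np.radians(12.13)
r0=p0[:2]-pv;print("R",np.hypot(*r0),"angle from park",np.radians(12.13+180)+1.2-np.arctan2(r0[1],r0[0])%(2*np.pi))
for th in np.arange(0,1.31,.1):
    a=np.pi+yaw+1.2-th;p=pv+.15*np.array([np.cos(a),np.sin(a)]);d=np.r_[p-p0[:2],0]
    print(round(th,2),p.round(4),(M.T@d/.04).round(2))
E
```

```text
t 10.67 pos [ 0.6337 -0.2119  0.0889] yhead 136.33 xax [ 0.001  0.001 -1.   ] F [-3.54  3.55  4.31] open 0.015
units [ 0.098  0.02  -0.009]
R 0.15017454833404056 angle from park -0.005358525421648608
0.0 [ 0.6329 -0.2116] [-0.    0.02 -0.01]
0.1 [ 0.6183 -0.2085] [-0.    0.34 -0.2 ]
0.2 [ 0.604  -0.2039] [-0.    0.67 -0.37]
0.3 [ 0.5902 -0.198 ] [-0.    1.03 -0.5 ]
0.4 [ 0.5771 -0.1907] [-0.    1.39 -0.59]
0.5 [ 0.5648 -0.1821] [-0.    1.76 -0.65]
0.6 [ 0.5535 -0.1723] [-0.    2.13 -0.67]
0.7 [ 0.5431 -0.1615] [-0.    2.51 -0.65]
0.8 [ 0.5339 -0.1496] [-0.    2.88 -0.6 ]
0.9 [ 0.5259 -0.137 ] [ 0.    3.24 -0.51]
1.0 [ 0.5192 -0.1235] [ 0.    3.6  -0.38]
1.1 [ 0.5139 -0.1095] [ 0.    3.93 -0.22]
1.2 [ 0.51  -0.095] [ 0.    4.25 -0.02]
1.3 [ 0.5076 -0.0802] [0.   4.55 0.2 ]
```

The post is gripped (15 mm opening). I'm swinging it along the arc about the pivot.

drive_tool --commands "1 0 0.17 -0.1 0; 1 0 0.34 -0.2 0; 1 0 0.5 -0.29 0; 1 0 0.67 -0.37 0; 1 0 0.85 -0.44 0; 1 0 1.03 -0.5 0; 1 0 1.21 -0.55 0; 1 0 1.39 -0.59 0"

```text
t: 11.33
tool_pos: [0.577, -0.1941, 0.0889]
tool_rot: [-0.637, 1.476, 0.625]
contact_force: [-1.1, -9.3, 5.5]
opening: 0.0149
```

```bash
cat > sw.py <<'E'
from h import *
plan([.51,-.095,.089])
o=ctrl.get_obs();M=Rn.from_rotvec(o["tool_rot"]).as_matrix();p0=o["tool_pos"]
pv=np.array([.6567,-.0635]);yaw=np.radians(12.13)
r0=p0[:2]-pv;th0=yaw+np.pi+1.2-np.arctan2(r0[1],r0[0])%(2*np.pi);print("R",np.hypot(*r0).round(4),"th",th0.round(3))
for th in np.arange(.3,1.36,.1):
    a=np.pi+yaw+1.2-th;p=pv+.15*np.array([np.cos(a),np.sin(a)]);d=np.r_[p-p0[:2],0]
    if th>th0: print(round(th,2),(M.T@d/.04).round(2))
E
python3 sw.py
```

```text
t 11.33 pos [ 0.577  -0.1941  0.0889] yhead 136.28 xax [ 0.003 -0.006 -1.   ] F [-1.12 -9.31  5.55] open 0.0149
units [-0.024  2.924  0.632]
R 0.153 th 0.389
0.4 [-0.    0.06  0.06]
0.5 [-0.    0.43  0.01]
0.6 [-0.01  0.8  -0.01]
0.7 [-0.01  1.18  0.  ]
0.8 [-0.01  1.55  0.06]
0.9 [-0.01  1.91  0.15]
1.0 [-0.02  2.26  0.28]
1.1 [-0.02  2.6   0.44]
1.2 [-0.02  2.92  0.63]
1.3 [-0.02  3.22  0.86]
```

drive_tool --commands "1 0 0.2 0.03 0; 1 0 0.43 0.02 0; 1 0 0.62 0.01 0; 1 0 0.8 0.01 0; 1 0 0.99 0.01 0; 1 0 1.18 0.02 0; 1 0 1.36 0.04 0; 1 0 1.55 0.07 0"

```text
t: 12.0
tool_pos: [0.5338, -0.1495, 0.0889]
tool_rot: [-0.636, 1.478, 0.625]
contact_force: [1.3, -9.8, 5.4]
opening: 0.0148
```

```bash
python3 sw.py
```

```text
t 12.0 pos [ 0.5338 -0.1495  0.0889] yhead 136.26 xax [ 0.002 -0.007 -1.   ] F [ 1.32 -9.82  5.4 ] open 0.0148
units [-0.014  1.373  0.573]
R 0.15 th 0.801
0.9 [-0.    0.36  0.09]
1.0 [-0.01  0.71  0.22]
1.1 [-0.01  1.05  0.38]
1.2 [-0.01  1.37  0.57]
1.3 [-0.01  1.67  0.8 ]
```

drive_tool --commands "1 0 0.18 0.04 0; 1 0 0.36 0.09 0; 1 0 0.54 0.15 0; 1 0 0.71 0.22 0; 1 0 0.88 0.3 0; 1 0 1.05 0.38 0; 1 0 1.21 0.47 0; 1 0 1.34 0.55 0"

```text
t: 12.67
tool_pos: [0.511, -0.096, 0.0887]
tool_rot: [-0.637, 1.476, 0.626]
contact_force: [3.0, -9.4, 5.4]
opening: 0.0145
```

```bash
python3 sw.py
```

```text
t 12.67 pos [ 0.511  -0.096   0.0887] yhead 136.29 xax [ 0.004 -0.006 -1.   ] F [ 3.05 -9.4   5.45] open 0.0145
units [-0.007  0.035 -0.001]
R 0.1492 th 1.192
1.2 [-0.    0.03 -0.  ]
1.3 [-0.    0.33  0.23]
```

Measured angle is about 1.19. I'm pressing a little past the stop and letting it settle.

drive_tool --commands "1 0 0.06 0.04 0; 1 0 0.12 0.08 0; 1 0 0.16 0.1 0; 1 0 0.16 0.1 0; 1 0 0.16 0.1 0; 1 0 0.16 0.1 0"

```text
t: 13.17
tool_pos: [0.5103, -0.0934, 0.0888]
tool_rot: [-0.645, 1.477, 0.618]
contact_force: [7.8, -24.4, -1.1]
opening: 0.0149
```

```bash
python3 sw.py; python3 cap.py e1
```

```text
t 13.17 pos [ 0.5103 -0.0934  0.0888] yhead 136.3 xax [ 0.007 -0.015 -1.   ] F [  7.79 -24.4   -1.06] open 0.0149
units [-0.004 -0.022 -0.034]
R 0.1494 th 1.21
1.3 [-0.01  0.28  0.19]
scene skirt plane slopes,z [ 0.0047 -0.0059  0.0197] 82
knob [ 0.5639 -0.0916  0.0426] 0.047949374494289265 36
t 13.27 pos [ 0.5103 -0.0934  0.0888] yhead 136.3 xax [ 0.006 -0.015 -1.   ] F [  7.13 -23.31   0.47] open 0.0149
units [ 0.724 -0.714  1.006]
```

View pics/e1.png

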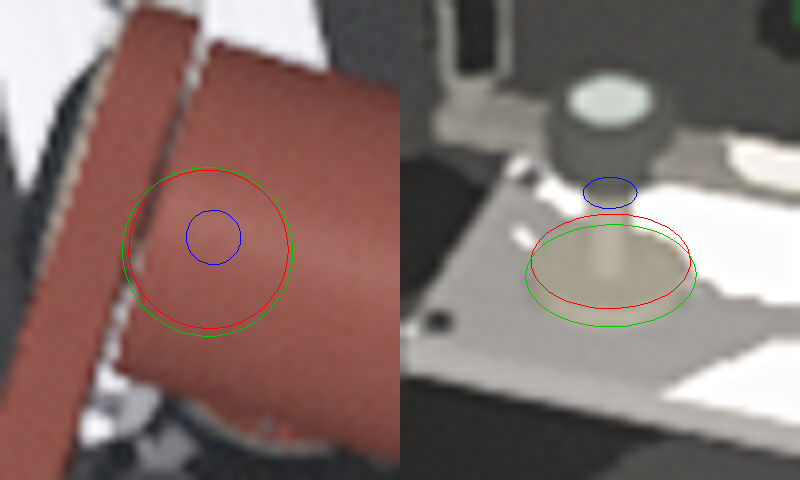

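The reader head is over the cap. The cap is still seated (skirt at 19.7 mm), and the force rose from 9 to 24 N with no further motion, so the arm is on its stop. I'll hold a moment and confirm it is still.

drive_tool --commands "1 0 0 0 0; 1 0 0 0 0; 1 0 0 0 0; 1 0 0 0 0; 1 0 0 0 0; 1 0 0 0 0"

```text
t: 13.77
tool_pos: [0.5103, -0.0934, 0.0888]
tool_rot: [-0.645, 1.477, 0.618]
contact_force: [6.7, -25.3, -0.0]
opening: 0.0148
```

```bash
python3 - <<'E'
from h import *
plan([.51,-.095,.089]);print(np.abs(ctrl.get_obs()["dq"]).max())
im,d=ctrl.get_image('scene');cv2.imwrite('pics/f1.png',cv2.resize(im[110:290,270:450],None,fx=3.3,fy=3.3,interpolation=cv2.INTER_CUBIC))
E
```

```text
t 13.77 pos [ 0.5103 -0.0934  0.0888] yhead 136.3 xax [ 0.007 -0.015 -1.   ] F [  6.67 -25.34  -0.04] open 0.0148
units [-0.005 -0.023 -0.034]
0.001691740841049019
```

View pics/f1.png

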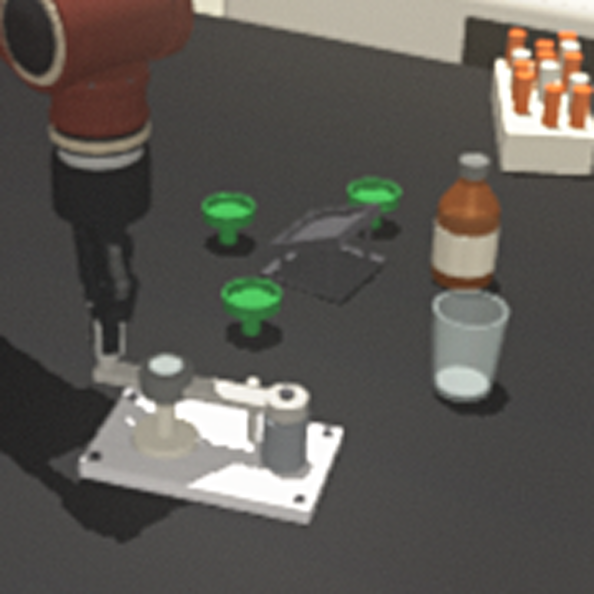

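The reader arm lies along the stand with its head (165,370) over the seated cap (163,435) and its bar at the stop pin. The bottle, beaker and green look-alikes have not moved. I'm handing in.

```bash
python3 -c "
from h import *
ctrl.finish_job();plan([.51,-.095,.089])"
```

```text
the job is handed in; nothing more can be done
the job is handed in; nothing more can be done
```

I seated the white cap in the pocket and let go of it. I then swung the reader arm over it to its stop by the post and handed the job in at about 13.8 s, still holding it there with the fingers at a 50 N grip setting.

- **Cap:** It came off the tray leaning, so I rolled it upright on its low rim in the pocket and opened the fingers. Afterwards its skirt top measured 19.7–19.8 mm above the table (20 expected), tilt was under 0.01 rad, and it was centred on the ring in both views. The scene camera read the knob a few millimetres off to one side, but that camera sees only one face of the knob. The overlay and the top view agreed with centred.
- **Reader arm:** The angle worked out from the tool position was about 1.21 rad, against a stop at 1.20, so it is at the stop within measuring error. The measured force rose from about 9 N to 25 N with almost no further motion, and the joints were still (under 0.002 rad/s).
- **Bystanders:** The bottle and beaker looked unmoved in the last scene picture. The tip box was outside that crop, and the arm never went near it.
- **Not checked:** The hand-in gives no verdict, and no reading could be taken after it.

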